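Make up two table caddies and ring for the waiter

ROBOT

A 6-joint arm with a two-finger parallel gripper is mounted at the origin on a cart in front of the work surface, level with it; the furniture and walls round the work are solid. World frame = base frame: x ahead of the robot, y to its left, z up, the work surface at z = 0. Lengths are in m, angles in rad, forces in N, time in s.
With the tool pointing down it reaches from about 0.25 to 0.775 m from the base axis. Payload 8.9 kg.
Tool frame: the origin (TCP) lies between the finger pads, 19 mm behind the fingertips; this is the grasp point; x points along the fingers, y is the direction in which the jaws open and shut, and the axes are right-handed (so a half turn about x gives the same grasp; the last joint's range is limited). The gripper opens to 85 mm and grips with 20 to 120 N. Pads are 22 mm wide; open, the fingers measure 114 mm over their backs; the gripper's body (76 mm by 85 mm) begins 54 mm behind the grasp point. The pads swing forward as they close: fully open they stand 13 mm farther back than shut.
Start: joints at [-1.474, 0.291, -0.153, 1.127, 0, 1.431], TCP at [0.123, -0.51, 0.25] pointing down, gripper open.
Joint ranges: [-2.52, 2.52], [-0.91, 1.74], [-1.3, 1.37], [-1.96, 2.02], [-1.52, 1.47], [-3.14, 3.14]. Speed limits (rad/s): [2.22, 2.22, 2.79, 3.14, 3.14, 3.14].

INTERFACE

Orientations are given as a unit quaternion [x, y, z, w].
In Python, from rig import read_state, grab_frame, calibration, hand_in gives the robot as it stands.
- The arm moves only by the tool step_arm, never from a script. Its argument "targets" is one flat list of numbers, 5 for each row, row after row: the shift along the tool's x, y, z in m, then the turn about the tool's x in degrees, then the finger opening in m, from 0 to 0.0854. In form: [dx, dy, dz, roll, claw, dx, dy, dz, roll, claw, ...]. A call has 1 to 12 rows; each row is the pose to reach, as a shift and turn from the pose commanded when the call began, along the tool's axes at that moment; what a row does not reach only later rows make up. A row lasts 1/12 s, in which the tool goes at most 41.7 mm and 7.16 degrees, less where a joint would pass 70% of its speed; a pose out of reach is approached as far as the arm can. A call with a gripper value outside its range is refused whole. The fingers move at their own pace and stop on an object; "newtons" is the grip in N (left out, the last holds). Time passes only in rows, so rows that repeat a pose let the fingers close. It gives the time, the measured TCP pose, the force and the opening at its end, in the units of the state.
- read_state(): the state, without advancing time (a new reading comes with each control period).
- grab_frame(name): name is "scene" or "top"; returns (picture, depth): 384x512x3 uint8, blue, green, red; 384x512 float32, m along the optical axis (not along the pixel's ray), 0 where there is no reading.
- calibration(name): a dict with "camera_matrix" (3x3 intrinsics, pixels), "world_to_cam" (4x4, takes a point from world to camera coordinates). Camera axes: x right, y down, z forward; pixel columns grow to the right and rows downward; lengths in m; the calibration is good to about 2 mm. A picture is of the moment at which its call begins. calibration takes no time and is no camera call.
- hand_in(): hands the job in, once; it reports no verdict.
The state is a dict: "time_s": time; "joints": joint angles; "joint_velocities": joint speeds; "joint_efforts": joint torques, N m; "eef_pos": TCP position; "ee_rot": TCP orientation; "contact_force": force on the tool from outside, world axes, zero at the start; "moment": the same for the moment, N m; "width": opening from 0.0 (shut) to 1.0 (fully open).
Only numpy, scipy, OpenCV 4.12 (cv2) and the standard library are available. Lean on these libraries where they do the work, as an engineer would, in place of code of your own. Each camera call takes 0.05 s, during which the arm holds its last target. There are 200 camera calls.

TASK

Make up both wooden table caddies for service: stand one salt shaker and one pepper mill in each, every one upright and right down on the floor of the well bored for its size. Leave the olive jar and the box of sugar packets where they stand and knock nothing over. Only when both caddies are complete, press down the button of the nearer service bell, so that the waiter comes, and let it go.

Things in the scene. Friction and masses are not known exactly. Their poses are not given: they have to be found in the camera images.
- salt_1: glass salt shaker with a grey domed cap, 44 mm across, 90 mm tall, standing, loose, 0.1 kg; one of two alike, either may go in either caddy. Origin: centre of its underside, z up. Round, tapering upward; the cap is 34 mm across from 66 to 90 mm height. Grips well across any diameter with the TCP 62 mm above its underside
- salt_2: glass salt shaker with a grey domed cap, 44 mm across, 90 mm tall, standing, loose, 0.1 kg; one of two alike, either may go in either caddy. Origin: centre of its underside, z up. Round, tapering upward; the cap is 34 mm across from 66 to 90 mm height. Grips well across any diameter with the TCP 62 mm above its underside
- mill_1: turned wooden pepper mill, 58 mm across at the foot, 150 mm tall, standing, loose, 0.18 kg; one of two alike, either may go in either caddy. Origin: centre of its underside, z up. Round head (does not turn) 50 mm across from 109 to 139 mm height, metal knob 12 mm across on top. Grips well across any diameter of the head with the TCP 117 mm above the underside
- mill_2: turned wooden pepper mill, 58 mm across at the foot, 150 mm tall, standing, loose, 0.18 kg; one of two alike, either may go in either caddy. Origin: centre of its underside, z up. Round head (does not turn) 50 mm across from 109 to 139 mm height, metal knob 12 mm across on top. Grips well across any diameter of the head with the TCP 117 mm above the underside
- caddy_a: oak table caddy with dark end cheeks and low steel grips, fixed; one of two alike. Origin: centre of its underside, z up; 96 mm along x, 237 along its y, 41 high. Two round wells bored from the top, floors 10 mm above the underside, mouths 38 mm: a small one (shaker), 53 mm across, axis at y = +46 mm, and a large one (mill), 67 mm across, at y = -46 mm. The slit between (menu card) stays empty
- caddy_b: oak table caddy with dark end cheeks and low steel grips, fixed; one of two alike. Origin: centre of its underside, z up; 96 mm along x, 237 along its y, 41 high. Two round wells bored from the top, floors 10 mm above the underside, mouths 38 mm: a small one (shaker), 53 mm across, axis at y = +46 mm, and a large one (mill), 67 mm across, at y = -46 mm. The slit between (menu card) stays empty
- service_bell: counter bell, a domed metal bell on a black round foot 89 mm across, with a small round button on top, fixed; the nearer of two bells, the only one within the arm's reach. Origin: centre of its underside, z up. The button is 14 mm across, on the bell's axis, its top 59 mm above the origin (dome top about 47 mm)
- service_bell_button (a joint): travel of the bell's button in m: 0 at rest, 0.004 fully down; it moves straight down against a spring (2 N per mm, so 8 N fully down) and comes back by itself; past 0.002 (4 N) the bell rings
- olive_jar: round jar of olives with a green lid, 69 mm across and 84 mm tall, loose bystander. Origin: centre of its underside
- sugar_caddy: black square open box holding upright pink sugar packets, 72x76 mm and 69 mm tall, loose bystander. Origin: centre of its underside
Mind the look-alikes: they are no part of the job. What is shaped like the service_bell but purple, turquoise or yellow is not meant.

How it is judged:
On the way, in this order (a step that is already met when the one before it is completed fails the run):
1. both caddies hold a shaker and a mill, each seated in its own well (((x of salt_1 in the frame of caddy_a between -0.008 and 0.008 m and y of salt_1 in the frame of caddy_a between 0.038 and 0.054 m and z of salt_1 in the frame of caddy_a below 0.015 m and angle between salt_1's own z axis and vertical below 0.12 rad) or (x of salt_2 in the frame of caddy_a between -0.008 and 0.008 m and y of salt_2 in the frame of caddy_a between 0.038 and 0.054 m and z of salt_2 in the frame of caddy_a below 0.015 m and angle between salt_2's own z axis and vertical below 0.12 rad)) and ((x of mill_1 in the frame of caddy_a between -0.008 and 0.008 m and y of mill_1 in the frame of caddy_a between -0.054 and -0.038 m and z of mill_1 in the frame of caddy_a below 0.015 m and angle between mill_1's own z axis and vertical below 0.12 rad) or (x of mill_2 in the frame of caddy_a between -0.008 and 0.008 m and y of mill_2 in the frame of caddy_a between -0.054 and -0.038 m and z of mill_2 in the frame of caddy_a below 0.015 m and angle between mill_2's own z axis and vertical below 0.12 rad)) and ((x of salt_1 in the frame of caddy_b between -0.008 and 0.008 m and y of salt_1 in the frame of caddy_b between 0.038 and 0.054 m and z of salt_1 in the frame of caddy_b below 0.015 m and angle between salt_1's own z axis and vertical below 0.12 rad) or (x of salt_2 in the frame of caddy_b between -0.008 and 0.008 m and y of salt_2 in the frame of caddy_b between 0.038 and 0.054 m and z of salt_2 in the frame of caddy_b below 0.015 m and angle between salt_2's own z axis and vertical below 0.12 rad)) and ((x of mill_1 in the frame of caddy_b between -0.008 and 0.008 m and y of mill_1 in the frame of caddy_b between -0.054 and -0.038 m and z of mill_1 in the frame of caddy_b below 0.015 m and angle between mill_1's own z axis and vertical below 0.12 rad) or (x of mill_2 in the frame of caddy_b between -0.008 and 0.008 m and y of mill_2 in the frame of caddy_b between -0.054 and -0.038 m and z of mill_2 in the frame of caddy_b below 0.015 m and angle between mill_2's own z axis and vertical below 0.12 rad)) and linear speed of each of salt_1, salt_2, mill_1, mill_2 below 0.02 m/s), for 0.2 s.
2. the bell's button is pressed down (value of joint service_bell_button above 0.002 m), for 0.04 s.
At the end, for the whole second after the job is handed in: each caddy has a shaker in its small and a mill in its large well (within 8 mm of the axis, foot within 5 mm of the floor, upright to 0.12 rad), released, at rest; the bell was pressed (past 2 mm) after that, its button is up; jar and sugar box moved under 30 mm (all of step 1 and value of joint service_bell_button below 0.001 m and distance of each of olive_jar, sugar_caddy from where it was at the start of the episode below 0.03 m); the robot touches nothing.
It fails at once if the bell is rung before both caddies are complete (value of joint service_bell_button above 0.002 m and not (((x of salt_1 in the frame of caddy_a between -0.008 and 0.008 m and y of salt_1 in the frame of caddy_a between 0.038 and 0.054 m and z of salt_1 in the frame of caddy_a below 0.015 m and angle between salt_1's own z axis and vertical below 0.12 rad) or (x of salt_2 in the frame of caddy_a between -0.008 and 0.008 m and y of salt_2 in the frame of caddy_a between 0.038 and 0.054 m and z of salt_2 in the frame of caddy_a below 0.015 m and angle between salt_2's own z axis and vertical below 0.12 rad)) and ((x of mill_1 in the frame of caddy_a between -0.008 and 0.008 m and y of mill_1 in the frame of caddy_a between -0.054 and -0.038 m and z of mill_1 in the frame of caddy_a below 0.015 m and angle between mill_1's own z axis and vertical below 0.12 rad) or (x of mill_2 in the frame of caddy_a between -0.008 and 0.008 m and y of mill_2 in the frame of caddy_a between -0.054 and -0.038 m and z of mill_2 in the frame of caddy_a below 0.015 m and angle between mill_2's own z axis and vertical below 0.12 rad)) and ((x of salt_1 in the frame of caddy_b between -0.008 and 0.008 m and y of salt_1 in the frame of caddy_b between 0.038 and 0.054 m and z of salt_1 in the frame of caddy_b below 0.015 m and angle between salt_1's own z axis and vertical below 0.12 rad) or (x of salt_2 in the frame of caddy_b between -0.008 and 0.008 m and y of salt_2 in the frame of caddy_b between 0.038 and 0.054 m and z of salt_2 in the frame of caddy_b below 0.015 m and angle between salt_2's own z axis and vertical below 0.12 rad)) and ((x of mill_1 in the frame of caddy_b between -0.008 and 0.008 m and y of mill_1 in the frame of caddy_b between -0.054 and -0.038 m and z of mill_1 in the frame of caddy_b below 0.015 m and angle between mill_1's own z axis and vertical below 0.12 rad) or (x of mill_2 in the frame of caddy_b between -0.008 and 0.008 m and y of mill_2 in the frame of caddy_b between -0.054 and -0.038 m and z of mill_2 in the frame of caddy_b below 0.015 m and angle between mill_2's own z axis and vertical below 0.12 rad)))).
It fails at once if a shaker, mill or bystander is knocked over (angle between any of salt_1, salt_2, mill_1, mill_2, olive_jar, sugar_caddy's own z axis and vertical above 1 rad).
It fails at once if the olive jar or the sugar box is shifted by more than 30 mm (distance of any of olive_jar, sugar_caddy from where it was at the start of the episode above 0.03 m).
It also fails if it takes over 141 s, if anything falls off the work surface, if the arm or the gripper's body presses on something with over 40 N, if the wrist force passes 120 N, or if a joint passes its speed limit or range.

## Working session

There is one attempt and no reset: what is moved stays moved. The work goes in short steps, Python scripts to look and compute and a tool call to move; the robot and the scene stay as the last step left them, time stands still between calls to the robot, and variables do not carry over. Pictures are saved under pics/ and viewed, about 12 in all and at most 16, crops included, and the job is handed in when it is done.

Besides the shell and the picture viewer there is one more tool, called after "Request:" as a command line: name --argument value ..., lists and objects as JSON in quotes. step_arm: Moves the arm, as the interface text tells. Its arguments: {"type":"object","properties":{"targets":{"type":"array","items":{"type":"number"}},"newtons":{"type":"number"}},"required":["targets"]}

```bash
mkdir -p pics; python3 - <<'E'
from rig import *
import cv2,numpy as np
s=read_state();print(s)
for n in("scene","top"):
    p,d=grab_frame(n);cv2.imwrite(f"pics/{n}0.png",p);np.save(f"pics/{n}0.npy",d)
    cv2.imwrite(f"pics/{n}0b.png",cv2.resize(p,(768,576)))
    c=calibration(n);print(n,np.round(c["camera_matrix"],1).tolist(),np.round(c["world_to_cam"],3).tolist())
E
```

```text
{'time_s': 0.0, 'joints': array([-1.47433128e+00,  2.91274444e-01, -1.54110878e-01,  1.12671763e+00,
       -2.80916040e-05,  1.43145140e+00]), 'joint_velocities': array([ 2.33793169e-05,  2.34705632e-03,  8.03006517e-05,  5.86687679e-04,
       -9.36755426e-04, -9.89389570e-04]), 'joint_efforts': array([-9.62024096e-04, -5.37145793e+01,  3.31369328e+01,  1.58371433e-02,
       -3.65871329e-04,  1.05348528e-05]), 'eef_pos': array([ 0.12258809, -0.51006047,  0.2494411 ]), 'ee_rot': array([-0.70219734, -0.08364044,  0.70219739, -0.08271631]), 'contact_force': array([ 0.46863854,  0.23788577, -0.40082212]), 'moment': array([-0.00255649,  0.00667796,  0.02118055]), 'width': 1.0010348534704414}
scene [[364.4, 0.0, 256.2], [0.0, 364.4, 196.7], [0.0, 0.0, 1.0]] [[0.702, -0.712, -0.0, -0.297], [-0.436, -0.429, -0.791, 0.312], [0.563, 0.556, -0.612, 1.019], [0.0, 0.0, 0.0, 1.0]]
top [[483.1, 0.0, 259.4], [0.0, 483.1, 189.4], [0.0, 0.0, 1.0]] [[-0.014, -1.0, 0.001, 0.092], [-0.994, 0.014, -0.109, 0.47], [0.109, -0.002, -0.994, 1.719], [0.0, 0.0, 0.0, 1.0]]
```

View pics/scene0b.png

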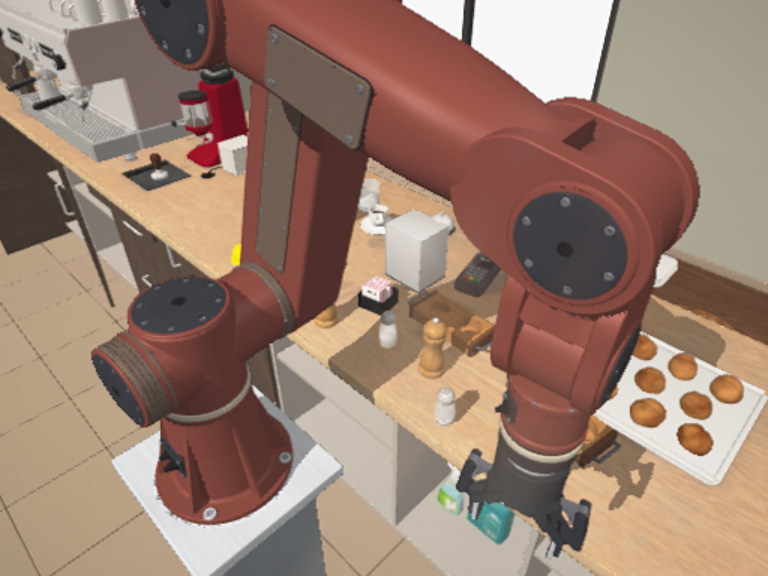

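View pics/top0b.png

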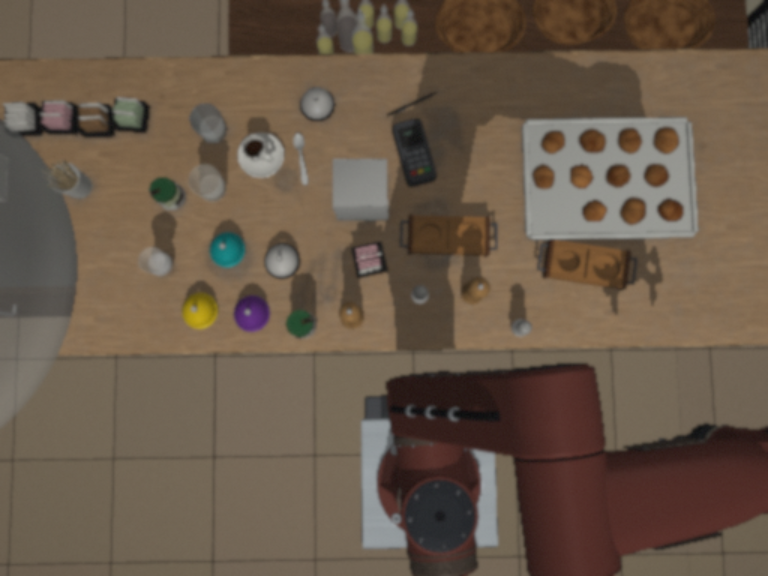

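The scene view shows the arm hiding the right caddy. The top view (768-px scale) shows:
- **Bells:** plain metal ones at (282,260) near and (317,103) far; turquoise, yellow and purple look-alikes.
- **Mills:** (350,316) and (476,290).
- **Shakers:** (420,295) and (521,326).
- **Caddies:** (448,235) and (588,263).
- **Bystanders:** sugar box at (369,260), jar at (301,322).

The near silver bell fits the description, because the other one is out of reach. I'll confirm it in a crop.

```bash
cat > h.py <<'E'
from rig import *
import cv2,numpy as np
from scipy.spatial.transform import Rotation as R
def cal(n):
    c=calibration(n);return np.array(c["camera_matrix"]),np.array(c["world_to_cam"])
def ray(n,u,v,z):
    K,T=cal(n);r=T[:3,:3];o=-r.T@T[:3,3];d=r.T@np.linalg.solve(K,[u,v,1]);return o+d*(z-o[2])/d[2]
def cloud(n,d):
    K,T=cal(n);v,u=np.mgrid[:384,:512];P=np.stack([(u-K[0,2])/K[0,0]*d,(v-K[1,2])/K[1,1]*d,d],-1)
    return (P-T[:3,3])@T[:3,:3]
E
python3 - <<'E'
from h import *
p=cv2.imread("pics/top0.png");d=np.load("pics/top0.npy")
cv2.imwrite("pics/crop1.png",cv2.resize(p[125:240,170:435],None,fx=3,fy=3,interpolation=cv2.INTER_CUBIC))
W=cloud("top",d);print("table z",np.median(W[200:230,300:310,2]))
for n,(u,v),h in[("mill",(350,316),.15),("mill",(476,290),.15),("salt",(420,295),.09),("salt",(521,326),.09),("bell",(282,260),.06),("jar",(301,322),.084),("sugar",(369,260),.069),("cadL",(448,235),.041),("cadR",(588,263),.041)]:
    u,v=int(u/1.5),int(v/1.5);r=14 if n[0]!='c' else 34
    w=W[v-r:v+r,u-r:u+r].reshape(-1,3);t=w[w[:,2]>h-.025]
    print(n,ray("top",u,v,h).round(3),len(t),t.min(0).round(3),t.max(0).round(3),np.median(t,0).round(3))
E
```

```text
table z 0.0005724094325444773
mill [0.39  0.175 0.15 ] 147 [0.282 0.09  0.125] [0.422 0.2   1.76 ] [0.398 0.176 0.133]
mill [ 0.443 -0.107  0.15 ] 151 [ 0.282 -0.141  0.125] [0.472 0.09  1.76 ] [ 0.449 -0.116  0.135]
salt [0.44  0.015 0.09 ] 79 [ 0.282 -0.     0.065] [0.463 0.09  1.76 ] [0.445 0.015 0.084]
salt [ 0.364 -0.216  0.09 ] 81 [ 0.347 -0.242  0.067] [ 0.379 -0.209  0.098] [ 0.361 -0.224  0.084]
bell [0.53  0.338 0.06 ] 232 [0.282 0.09  0.035] [0.566 0.378 1.76 ] [0.533 0.344 0.043]
jar [0.382 0.293 0.084] 281 [0.282 0.09  0.06 ] [0.411 0.325 1.76 ] [0.376 0.293 0.083]
sugar [0.526 0.132 0.069] 228 [0.282 0.09  0.044] [0.572 0.169 1.76 ] [0.531 0.136 0.062]
cadL [ 0.589 -0.055  0.041] 1211 [ 0.282 -0.176  0.016] [0.721 0.09  1.76 ] [ 0.584 -0.056  0.037]
cadR [ 0.515 -0.391  0.041] 1546 [ 0.282 -0.521  0.016] [0.643 0.09  1.76 ] [ 0.53  -0.393  0.036]
```

View pics/crop1.png

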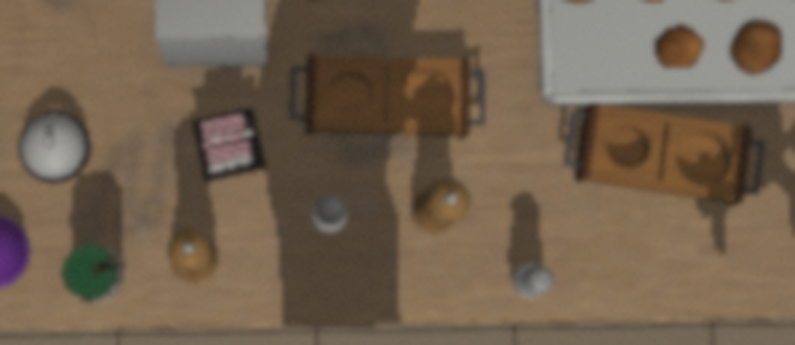

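Confirmed: the grey bell at crop (55,147) is the plain metal one, and the purple one is beside it. In both caddies the small well seems to be on the left, at crop (352,90) and (627,148), and the large one on the right, at (432,92) and (703,158). I'll measure these by depth.

```bash
cat > m.py <<'E'
from h import *
from scipy.optimize import least_squares
def blob(W,c,r,lo,hi):
    m=(np.hypot(W[...,0]-c[0],W[...,1]-c[1])<r)&(W[...,2]>lo)&(W[...,2]<hi)
    return W[m]
def wells(W,c,rz=.15):
    w=blob(W,c,rz,.028,.06); rect=cv2.minAreaRect((w[:,:2]*1000).astype(np.float32)); print("rect",rect)
    f=blob(W,c,.1,-.01,.022)
    box=cv2.boxPoints(rect); ins=[p for p in f if cv2.pointPolygonTest(box,(float(p[0]*1000),float(p[1]*1000)),True)>8]
    ins=np.array(ins)
    return w,ins
E
python3 - <<'E'
from m import *
d=np.load("pics/top0.npy");W=cloud("top",d)
for n,c,lo,hi in[("millA",(.396,.176),.112,.142),("millB",(.449,-.112),.112,.142),("saltA",(.445,.015),.068,.1),("saltB",(.361,-.224),.068,.1),("bell",(.533,.344),.02,.07),("bellbtn",(.533,.344),.05,.07)]:
    w=blob(W,c,.06,lo,hi); (x,y),r=cv2.minEnclosingCircle((w[:,:2]*1000).astype(np.float32))
    print(n,len(w),w.mean(0).round(4),round(x,1),round(y,1),round(r,1))
for c in[(.587,-.056),(.525,-.392)]:
    w,i=wells(W,c)
    for s in(1,-1):
        q=i[(i[:,1]-c[1])*s>.01];print("floor",len(q),q.mean(0).round(4),q.min(0).round(3),q.max(0).round(3))
# height map views
z=np.clip(W[...,2],0,.06)/.06*255
h=cv2.resize(z[125:240,240:435].astype(np.uint8),None,fx=4,fy=4,interpolation=cv2.INTER_NEAREST);cv2.imwrite("pics/hm.png",h)
E
```

```text
millA 151 [0.3975 0.1766 0.1311] 398.5 177.2 24.9
millB 155 [ 0.4495 -0.1156  0.1318] 450.2 -116.7 24.7
saltA 77 [0.446  0.0151 0.0838] 446.6 14.7 17.0
saltB 78 [ 0.3612 -0.2247  0.0843] 361.9 -225.6 17.4
bell 347 [0.5328 0.3451 0.0384] 534.6 346.4 38.9
bellbtn 27 [0.536  0.3477 0.0548] 539.3 349.0 20.9
rect ((574.0023803710938, -36.41331481933594), (248.9075164794922, 239.49063110351562), 54.00102615356445)
floor 577 [ 0.5796 -0.0144  0.0031] [ 0.489 -0.046 -0.01 ] [0.684 0.041 0.021]
floor 592 [ 0.577  -0.0998  0.0042] [ 0.488 -0.143 -0.009] [ 0.685 -0.067  0.022]
rect ((568.541015625, -399.7939453125), (236.5358428955078, 205.7498016357422), 80.234375)
floor 350 [ 0.5618 -0.35    0.0097] [ 0.501 -0.382 -0.01 ] [ 0.623 -0.292  0.022]
floor 511 [ 0.5492 -0.4399  0.0079] [ 0.478 -0.486 -0.01 ] [ 0.621 -0.402  0.022]
```

View pics/hm.png

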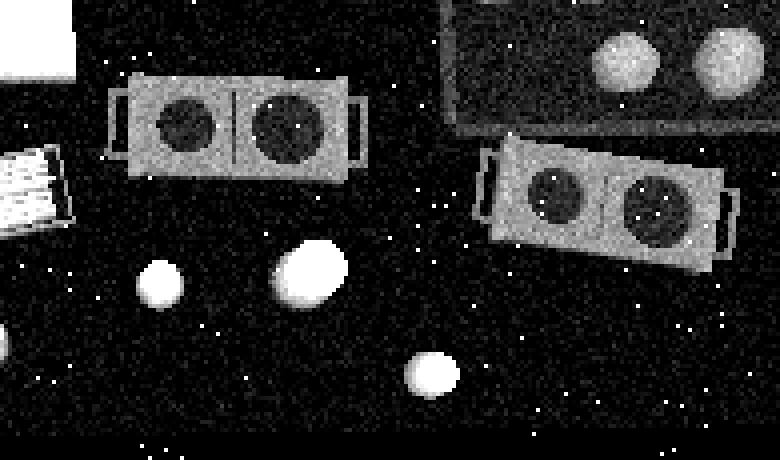

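The height map clearly shows the wells: small ones at (186,125) and (556,195), large ones at (288,129) and (657,212).

```bash
python3 - <<'E'
from m import *
d=np.load("pics/top0.npy");W=cloud("top",d)
z=cv2.medianBlur(W[...,2].astype(np.float32),3)
n,l,st,ce=cv2.connectedComponentsWithStats((z<.031).astype(np.uint8),connectivity=4)
C=[]
for u,v in[(186,125),(288,129),(556,195),(657,212)]:
    k=l[125+v//4,240+u//4];c=ce[k];p=ray("top",*c,.038);C.append(p)
    print(c,st[k],p.round(4))
for a,b in((0,1),(2,3)):
    v=C[a]-C[b];print("sep",np.hypot(*v[:2]),"y-axis deg",np.degrees(np.arctan2(v[1],v[0])))
# caddy top rect check
m=((z>.031)&(z<.05)).astype(np.uint8);m=cv2.morphologyEx(m,cv2.MORPH_CLOSE,np.ones((3,3)));m=cv2.morphologyEx(m,cv2.MORPH_OPEN,np.ones((7,7)))
n,l,st,ce=cv2.connectedComponentsWithStats(m)
for i in range(1,n):
    if st[i,4]>800:
        cn=cv2.findContours((l==i).astype(np.uint8),0,2)[0][0][:,0]
        P=np.array([ray("top",*q,.04)[:2] for q in cn]);print(cv2.minAreaRect((P*1000).astype(np.float32)))
s=read_state();print(R.from_quat(s["ee_rot"]).as_matrix().round(3))
# clutter near: other tall things, fingers clearance
for y in np.arange(.40,-.6,-.04):
    print(round(y,2),[int(1000*np.nanmedian(z[(abs(W[...,1]-y)<.02)&(abs(W[...,0]-x)<.02)])) if ((abs(W[...,1]-y)<.02)&(abs(W[...,0]-x)<.02)).any() else -1 for x in np.arange(.34,.8,.04)])
E
```

```text
[286.25308642 155.7962963 ] [279 149  15  14 162] [ 0.5908 -0.0131  0.038 ]
[311.64864865 156.46718147] [303 148  19  18 259] [ 0.587  -0.1048  0.038 ]
[378.70186335 173.40993789] [372 167  14  14 161] [ 0.5218 -0.3445  0.038 ]
[403.95686275 177.47058824] [395 169  18  18 255] [ 0.5057 -0.4347  0.038 ]
sep 0.09176079867401103 y-axis deg 87.64514591162843
sep 0.09162706686238188 y-axis deg 79.91912165589719
[[-0.     0.234 -0.972]
 [ 0.001 -0.972 -0.234]
 [-1.    -0.001 -0.   ]]
0.4 [1129, 1132, 1126, 1107, 0, 0, 0, 0, 0, 0, 1, 9]
0.36 [0, 0, 0, 0, 18, 44, 0, -1, -1, 0, 0, 7]
0.32 [0, 82, 0, 0, 2, 35, 0, 0, 0, 0, 0, 0]
0.28 [0, 82, 0, 0, 0, 0, 0, 0, 0, 0, 0, 0]
0.24 [0, 0, 0, 0, 0, 0, 0, 0, 0, 0, 0, 0]
0.2 [-1, 0, 2, 0, 0, 0, 0, 2, 161, 161, 161, 0]
0.16 [0, 41, 3, 0, 2, 53, 0, 23, 161, 161, 161, -1]
0.12 [0, 0, 0, 0, 22, 57, 2, 23, 161, 161, 161, 0]
0.08 [0, 0, 0, 0, 0, 0, -1, 0, 1, 0, -1, 0]
0.04 [0, 0, 0, 0, 0, 0, 33, 31, 0, 0, 30, 32]
0.0 [0, -1, 0, 1, 0, 1, 13, 35, 0, -1, 33, 34]
-0.04 [0, 0, 0, 0, 0, 2, 35, 35, 0, 0, 0, 1]
-0.08 [0, 0, 0, 2, 0, 1, 11, 35, 0, 0, 0, 0]
-0.12 [0, 0, 6, 135, 0, 8, 10, 28, 0, 0, -1, 0]
-0.16 [0, 0, 0, 0, 0, 2, 34, 32, -1, 0, -1, 0]
-0.2 [0, 0, 0, 0, 0, 0, 0, 0, 0, 0, -1, 0]
-0.24 [0, 1, 0, 0, 0, -1, 1, 2, 1, 1, 1, 0]
-0.28 [-1, 0, 0, 0, 3, 2, 8, 6, 6, 7, 34, 7]
-0.32 [-1, 0, 0, 0, 36, 37, 17, 7, 6, 7, 13, 8]
-0.36 [0, 0, 0, 0, 33, 31, 13, 6, 6, 7, 13, 6]
-0.4 [0, 0, 0, 1, 35, 36, 8, 10, 31, 8, 39, 7]
-0.44 [0, 0, 0, 12, 9, 15, 5, 7, 9, 7, 8, 7]
-0.48 [0, 0, 0, 24, 35, 36, 4, 9, 9, 10, 43, 6]
-0.52 [0, 0, 0, 0, 0, 0, 3, 30, 43, 7, 7, 8]
-0.56 [0, 0, -1, 0, 0, 0, 3, 7, 8, 8, 36, 7]
```

```bash
cat > go.py <<'E'
import sys
from h import *
# usage: go.py x y z ... -> tool shifts from measured pose, chained
s=read_state();M=R.from_quat(s["ee_rot"]).as_matrix();p=s["eef_pos"]
print("t",round(s["time_s"],2),"p",p.round(4),"w",round(s["width"],3),"j",s["joints"].round(2),"yaw",round(np.degrees(np.arctan2(M[1,1],M[0,1])),1),"F",s["contact_force"].round(1))
a=list(map(float,sys.argv[1:]))
for i in range(0,len(a),3):
    q=np.array(a[i:i+3]);print("->",q,"shift",(M.T@(q-p)).round(4));p=q
E
python3 go.py .3615 -.225 .25 .3615 -.225 .062 .3615 -.225 .25 .522 -.3445 .25
```

```text
t 0.1 p [ 0.1226 -0.5101  0.2495] w 0.999 j [-1.47  0.29 -0.15  1.13  0.    1.43] yaw -76.5 F [-0.   0.2  0. ]
-> [ 0.3615 -0.225   0.25  ] shift [-2.000e-04 -2.214e-01 -2.989e-01]
-> [ 0.3615 -0.225   0.062 ] shift [0.188  0.0002 0.    ]
-> [ 0.3615 -0.225   0.25  ] shift [-0.188  -0.0002 -0.    ]
-> [ 0.522  -0.3445  0.25  ] shift [-0.0002  0.1537 -0.1281]
```

Request:
step_arm --targets '[0,-0.02,-0.027,0,0.085,0,-0.044,-0.06,0,0.085,0,-0.066,-0.09,0,0.085,0,-0.088,-0.12,0,0.085,0,-0.111,-0.15,0,0.085,0,-0.133,-0.18,0,0.085,0,-0.155,-0.209,0,0.085,0,-0.177,-0.239,0,0.085,0,-0.2,-0.27,0,0.085,0,-0.2214,-0.299,0,0.085,0,-0.2214,-0.299,0,0.085,0,-0.2214,-0.299,0,0.085]'

```text
time_s: 1.1
eef_pos: [0.3624, -0.2238, 0.2498]
ee_rot: [-0.702, -0.085, 0.702, -0.085]
contact_force: [-0.3, 0.1, -0.8]
width: 0.996
```

```bash
python3 go.py .3615 -.225 .25; python3 - <<'E'
from h import *
p,d=grab_frame("scene");cv2.imwrite("pics/s1.png",cv2.resize(p[150:340,130:450],None,fx=2.5,fy=2.5,interpolation=cv2.INTER_CUBIC))
E
```

```text
t 1.1 p [ 0.3624 -0.2238  0.2498] w 0.996 j [-0.73  0.1  -0.39  1.08 -0.    2.18] yaw -76.2 F [-0.3  0.1 -0.8]
-> [ 0.3615 -0.225   0.25  ] shift [-0.0002  0.001   0.0012]
```

View pics/s1.png

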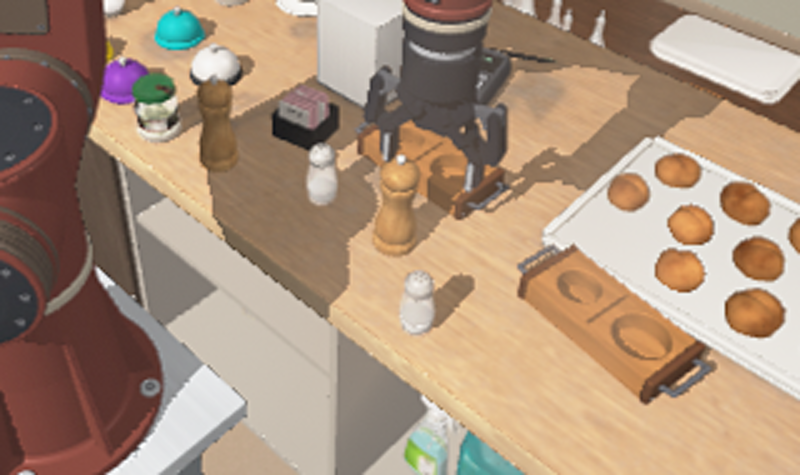

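The gripper hangs over the loose right-hand shaker, at crop (418,300). The right caddy's wells are at (580,288) small and (642,335) large. I'll descend and grip.

Request:
step_arm --targets '[0.03,0.001,0.001,0,0.085,0.06,0.001,0.001,0,0.085,0.09,0.001,0.001,0,0.085,0.12,0.001,0.001,0,0.085,0.145,0.001,0.001,0,0.085,0.165,0.001,0.001,0,0.085,0.18,0.001,0.001,0,0.085,0.188,0.001,0.001,0,0.085,0.188,0.001,0.001,0,0.06,0.188,0.001,0.001,0,0.04,0.188,0.001,0.001,0,0.02,0.188,0.001,0.001,0,0.02]' --newtons 30

```text
time_s: 2.15
eef_pos: [0.3614, -0.2272, 0.0629]
ee_rot: [0.703, 0.083, -0.702, 0.083]
contact_force: [-0.0, 2.2, 2.6]
width: 0.45
```

Request:
step_arm --targets '[0,0,0,0,0.02,0,0,0,0,0.02,0,0,0,0,0.02,0,0,0,0,0.02]'

```text
time_s: 2.48
eef_pos: [0.3616, -0.2272, 0.0631]
ee_rot: [0.703, 0.083, -0.702, 0.084]
contact_force: [-0.7, -0.1, 4.6]
width: 0.416
```

```bash
python3 go.py .3615 -.225 .25 .522 -.3445 .25
```

```text
t 2.48 p [ 0.3616 -0.2272  0.0631] w 0.416 j [-0.73  0.32 -0.68  0.56 -0.    2.17] yaw -76.5 F [-0.7 -0.1  4.6]
-> [ 0.3615 -0.225   0.25  ] shift [-0.1869 -0.0018 -0.0006]
-> [ 0.522  -0.3445  0.25  ] shift [ 0.0004  0.1537 -0.1281]
```

Request:
step_arm --targets '[-0.02,0,0,0,0.02,-0.05,0,0,0,0.02,-0.08,0,0,0,0.02,-0.11,0.02,-0.017,0,0.02,-0.12,0.045,-0.037,0,0.02,-0.12,0.07,-0.059,0,0.02,-0.12,0.095,-0.08,0,0.02,-0.12,0.12,-0.101,0,0.02,-0.12,0.14,-0.118,0,0.02,-0.12,0.152,-0.129,0,0.02,-0.12,0.152,-0.129,0,0.02,-0.12,0.152,-0.129,0,0.02]'

```text
time_s: 3.48
eef_pos: [0.522, -0.3443, 0.1819]
ee_rot: [-0.702, -0.083, 0.702, -0.083]
contact_force: [-0.2, 1.3, -1.8]
width: 0.417
```

Request:
step_arm --targets '[0,0,0,0,0.02,0,0,0,0,0.02]'

```text
time_s: 3.65
eef_pos: [0.5211, -0.3436, 0.1823]
ee_rot: [-0.702, -0.083, 0.702, -0.083]
contact_force: [-0.1, 0.6, -1.3]
width: 0.416
```

```bash
python3 go.py .522 -.3445 .073; python3 - <<'E'
from h import *
p,d=grab_frame("scene");cv2.imwrite("pics/s2.png",cv2.resize(p[190:330,280:450],None,fx=4,fy=4,interpolation=cv2.INTER_CUBIC))
p,d=grab_frame("top");W=cloud("top",d)
E
```

```text
t 3.65 p [ 0.5211 -0.3436  0.1823] w 0.416 j [-0.7   0.52  0.02  1.07 -0.    2.21] yaw -76.5 F [-0.1  0.6 -1.3]
-> [ 0.522  -0.3445  0.073 ] shift [ 0.1093  0.0012 -0.0006]
```

View pics/s2.png

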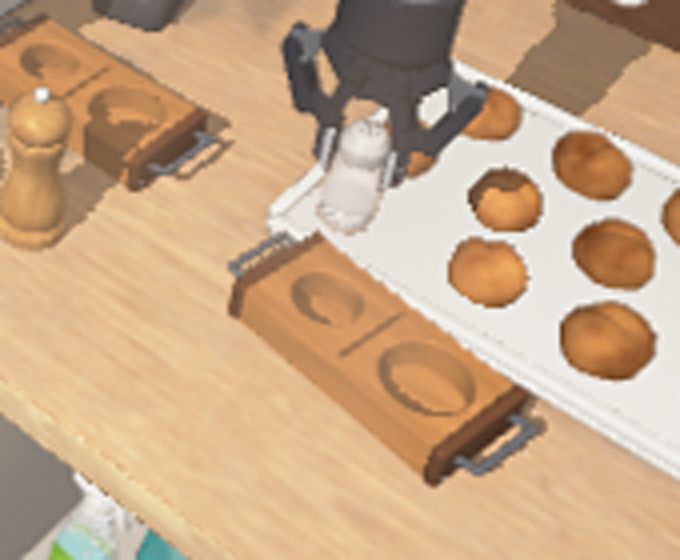

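The shaker hangs upright in the jaws; its lean in the picture is only perspective. Its position over the small well is right to 1 mm. I'll lower it.

Request:
step_arm --targets '[0.02,0.001,-0.001,0,0.02,0.04,0.001,-0.001,0,0.02,0.055,0.001,-0.001,0,0.02,0.065,0.001,-0.001,0,0.02,0.075,0.001,-0.001,0,0.02,0.085,0.001,-0.001,0,0.02,0.092,0.001,-0.001,0,0.02,0.098,0.001,-0.001,0,0.02,0.104,0.001,-0.001,0,0.02,0.107,0.001,-0.001,0,0.02,0.107,0.001,-0.001,0,0.02]'

```text
time_s: 4.67
eef_pos: [0.5228, -0.3448, 0.0744]
ee_rot: [-0.702, -0.083, 0.702, -0.083]
contact_force: [-0.7, 0.6, -0.8]
width: 0.416
```

```bash
python3 go.py .522 -.3445 .073
```

```text
t 4.67 p [ 0.5228 -0.3448  0.0744] w 0.416 j [-0.7   0.62 -0.11  0.84 -0.    2.21] yaw -76.5 F [-0.7  0.6 -0.8]
-> [ 0.522  -0.3445  0.073 ] shift [ 0.0014 -0.0005  0.0007]
```

Request:
step_arm --targets '[0.003,0,0,0,0.02,0.003,0,0,0,0.02,0.003,0,0,0,0.045,0.003,0,0,0,0.055,0.003,0,0,0,0.065,0.003,0,0,0,0.07,0.003,0,0,0,0.07,-0.01,0,0,0,0.07,-0.03,0,0,0,0.07,-0.06,0,0,0,0.085,-0.1,0,0,0,0.085,-0.14,0,0,0,0.085]'

```text
time_s: 5.67
eef_pos: [0.5224, -0.3444, 0.2159]
ee_rot: [-0.702, -0.084, 0.703, -0.083]
contact_force: [0.9, -0.3, 0.3]
width: 0.996
```

Request:
step_arm --targets '[-0.036,0,0,-7,0.085,-0.036,-0.03,-0.001,-14,0.085,-0.036,-0.07,-0.002,-21,0.085,-0.036,-0.11,-0.003,-28,0.085,-0.036,-0.145,-0.004,-35,0.085,-0.036,-0.18,-0.005,-42,0.085,-0.036,-0.215,-0.006,-49,0.085,-0.036,-0.25,-0.007,-56,0.085,-0.036,-0.285,-0.008,-63,0.085,-0.036,-0.32,-0.009,-70,0.085,-0.036,-0.355,-0.01,-77,0.085,-0.036,-0.367,-0.0105,-77,0.085]'

```text
time_s: 6.67
eef_pos: [0.446, 0.0177, 0.2512]
ee_rot: [0.495, 0.505, -0.495, 0.504]
contact_force: [1.0, -0.3, -0.8]
width: 0.995
```

Request:
step_arm --targets '[0,0,0,0,0.085,0,0,0,0,0.085,0,0,0,0,0.085]'

```text
time_s: 6.92
eef_pos: [0.4479, 0.0137, 0.2511]
ee_rot: [0.498, 0.502, -0.498, 0.502]
contact_force: [0.5, 0.4, 0.4]
width: 0.994
```

```bash
python3 go.py .4463 .0148 .062; python3 - <<'E'
from m import *
p,d=grab_frame("top");np.save("pics/top1.npy",d);cv2.imwrite("pics/top1.png",p);W=cloud("top",d)
for n,c,lo,hi in[("millA",(.396,.176),.112,.142),("millB",(.449,-.112),.112,.142),("saltR",(.522,-.344),.076,.11),("saltA",(.445,.015),.068,.1)]:
    w=blob(W,c,.06,lo,hi)
    if len(w):print(n,len(w),w.mean(0).round(4),w.max(0).round(3),cv2.minEnclosingCircle((w[:,:2]*1000).astype(np.float32)))
p,d=grab_frame("scene");cv2.imwrite("pics/s3.png",cv2.resize(p[140:330,200:450],None,fx=3,fy=3,interpolation=cv2.INTER_CUBIC))
E
```

```text
t 6.92 p [0.4479 0.0137 0.2511] w 0.994 j [-0.13  0.14 -0.34  1.09 -0.    1.43] yaw 0.5 F [0.5 0.4 0.4]
-> [0.4463 0.0148 0.062 ] shift [ 0.1891 -0.0017 -0.0012]
millA 153 [0.3975 0.1762 0.1314] [0.422 0.2   0.141] ((398.4128112792969, 176.6120147705078), 24.624183654785156)
millB 136 [ 0.4494 -0.1181  0.1327] [ 0.473 -0.098  0.142] ((450.5123291015625, -116.82054138183594), 25.107112884521484)
saltR 82 [ 0.5211 -0.3407  0.0921] [ 0.538 -0.324  0.107] ((520.4005126953125, -342.4662780761719), 18.01548957824707)
```

View pics/s3.png

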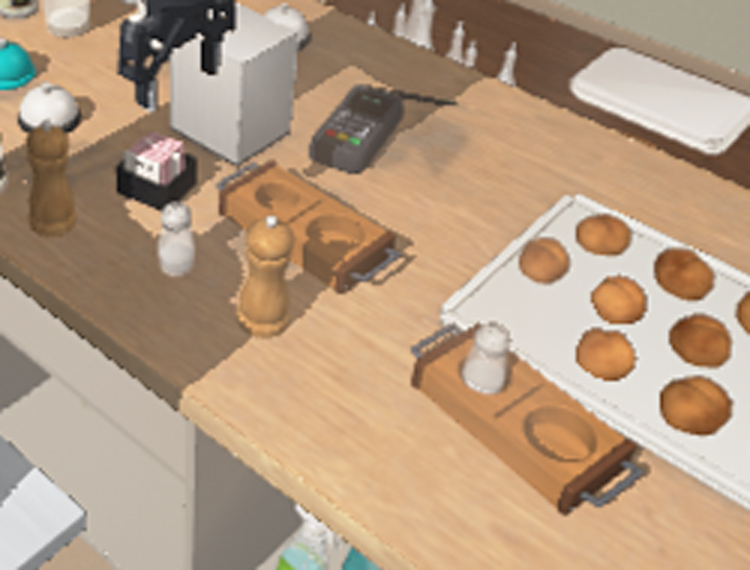

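The first shaker stands in the right caddy's small well at crop (487,355). Its cap height rose about 8–10 mm, as the well floor demands. Next is the second shaker at (176,240).

Request:
step_arm --targets '[0.03,-0.0015,-0.001,0,0.085,0.06,-0.0015,-0.001,0,0.085,0.09,-0.0015,-0.001,0,0.085,0.12,-0.0015,-0.001,0,0.085,0.145,-0.0015,-0.001,0,0.085,0.165,-0.0015,-0.001,0,0.085,0.18,-0.0015,-0.001,0,0.085,0.189,-0.0015,-0.001,0,0.085,0.189,-0.0015,-0.001,0,0.06,0.189,-0.0015,-0.001,0,0.04,0.189,-0.0015,-0.001,0,0.02,0.189,-0.0015,-0.001,0,0.02]'

```text
time_s: 8.02
eef_pos: [0.4469, 0.0151, 0.0629]
ee_rot: [0.498, 0.502, -0.497, 0.503]
contact_force: [-1.3, 1.1, 1.9]
width: 0.45
```

Request:
step_arm --targets '[0,0,0,0,0.02,0,0,0,0,0.02,0,0,0,0,0.02,0,0,0,0,0.02]'

```text
time_s: 8.35
eef_pos: [0.4467, 0.0152, 0.0631]
ee_rot: [0.498, 0.502, -0.497, 0.503]
contact_force: [-1.3, -0.1, 5.8]
width: 0.413
```

```bash
python3 go.py .5908 -.0131 .18
```

```text
t 8.35 p [0.4467 0.0152 0.0631] w 0.413 j [-0.13  0.35 -0.63  0.58 -0.    1.43] yaw 0.5 F [-1.3 -0.1  5.8]
-> [ 0.5908 -0.0131  0.18  ] shift [-0.1166  0.144   0.0296]
```

Request:
step_arm --targets '[-0.02,0,0,0,0.02,-0.05,0,0,0,0.02,-0.08,0,0,0,0.02,-0.11,0.02,0.004,0,0.02,-0.117,0.045,0.009,0,0.02,-0.117,0.07,0.014,0,0.02,-0.117,0.095,0.02,0,0.02,-0.117,0.12,0.025,0,0.02,-0.117,0.137,0.028,0,0.02,-0.117,0.144,0.0295,0,0.02,-0.117,0.144,0.0295,0,0.02,-0.117,0.144,0.0295,0,0.02]'

```text
time_s: 9.35
eef_pos: [0.5895, -0.0127, 0.179]
ee_rot: [0.498, 0.503, -0.498, 0.502]
contact_force: [-0.1, 0.4, -1.2]
width: 0.409
```

Request:
step_arm --targets '[0,0,0,0,0.02,0,0,0,0,0.02,0,0,0,0,0.02]'

```text
time_s: 9.6
eef_pos: [0.5896, -0.0127, 0.1793]
ee_rot: [0.498, 0.502, -0.498, 0.502]
contact_force: [0.7, 0.1, -2.3]
width: 0.413
```

```bash
python3 go.py .5908 -.0131 .073
```

```text
t 9.6 p [ 0.5896 -0.0127  0.1793] w 0.413 j [-0.15  0.46 -0.09  1.02  0.    1.42] yaw 0.5 F [ 0.7  0.1 -2.3]
-> [ 0.5908 -0.0131  0.073 ] shift [0.1063 0.0012 0.0005]
```

Request:
step_arm --targets '[0.02,0.001,0.0005,0,0.02,0.04,0.001,0.0005,0,0.02,0.055,0.001,0.0005,0,0.02,0.065,0.001,0.0005,0,0.02,0.075,0.001,0.0005,0,0.02,0.085,0.001,0.0005,0,0.02,0.092,0.001,0.0005,0,0.02,0.098,0.001,0.0005,0,0.02,0.103,0.001,0.0005,0,0.02,0.107,0.001,0.0005,0,0.02,0.107,0.001,0.0005,0,0.02]'

```text
time_s: 10.52
eef_pos: [0.5915, -0.0134, 0.0731]
ee_rot: [0.498, 0.502, -0.498, 0.503]
contact_force: [-3.2, 0.3, 8.5]
width: 0.414
```

```bash
python3 go.py .5908 -.0131 .073 .5908 -.0131 .25 .398 .1768 .25
```

```text
t 10.52 p [ 0.5915 -0.0134  0.0731] w 0.414 j [-0.15  0.56 -0.22  0.78 -0.    1.42] yaw 0.5 F [-3.2  0.3  8.5]
-> [ 0.5908 -0.0131  0.073 ] shift [ 0.0001 -0.0007 -0.0004]
-> [ 0.5908 -0.0131  0.25  ] shift [-1.77e-01  1.00e-04  1.00e-04]
-> [0.398  0.1768 0.25  ] shift [-0.0002 -0.1911 -0.1916]
```

It is on the well floor (8.5 N up at the expected height). I'll release it and go over the left mill.

Request:
step_arm --targets '[-0.001,0,0,0,0.03,-0.001,0,0,0,0.045,-0.001,0,0,0,0.055,-0.001,0,0,0,0.065,-0.001,0,0,0,0.07,-0.001,0,0,0,0.07,-0.01,0,0,0,0.07,-0.03,0,0,0,0.07,-0.06,0,0,0,0.085,-0.1,0,0,0,0.085,-0.14,0,0,0,0.085,-0.177,0,0,0,0.085]'

```text
time_s: 11.52
eef_pos: [0.5911, -0.0133, 0.252]
ee_rot: [0.498, 0.502, -0.498, 0.503]
contact_force: [0.8, -0.4, -0.5]
width: 0.995
```

Request:
step_arm --targets '[0,-0.02,-0.02,0,0.085,0,-0.045,-0.045,0,0.085,0,-0.07,-0.07,0,0.085,0,-0.095,-0.095,0,0.085,0,-0.12,-0.12,0,0.085,0,-0.145,-0.145,0,0.085,0,-0.17,-0.17,0,0.085,0,-0.185,-0.185,0,0.085,0,-0.191,-0.1915,0,0.085,0,-0.191,-0.1915,0,0.085,0,-0.191,-0.1915,0,0.085,0,-0.191,-0.1915,0,0.085]'

```text
time_s: 12.52
eef_pos: [0.3996, 0.1758, 0.2492]
ee_rot: [0.498, 0.502, -0.498, 0.502]
contact_force: [0.4, 0.1, -0.1]
width: 0.995
```

```bash
python3 go.py .398 .1768 .117; python3 - <<'E'
from m import *
p,d=grab_frame("top");np.save("pics/top2.npy",d);W=cloud("top",d)
for n,c,lo,hi in[("millB",(.449,-.112),.112,.142),("saltR",(.522,-.344),.076,.11),("saltL",(.591,-.013),.076,.11)]:
    w=blob(W,c,.06,lo,hi)
    if len(w):print(n,len(w),w.mean(0).round(4),w.max(0).round(3),cv2.minEnclosingCircle((w[:,:2]*1000).astype(np.float32)))
E
```

```text
t 12.52 p [0.3996 0.1758 0.2492] w 0.995 j [ 0.25  0.12 -0.37  1.08 -0.    1.81] yaw 0.5 F [ 0.4  0.1 -0.1]
-> [0.398  0.1768 0.117 ] shift [ 0.1322 -0.0017 -0.001 ]
millB 153 [ 0.4496 -0.1156  0.1319] [ 0.473 -0.093  0.142] ((450.72479248046875, -116.87999725341797), 24.50417137145996)
saltR 80 [ 0.5215 -0.3408  0.0927] [ 0.537 -0.327  0.104] ((521.6744995117188, -343.81695556640625), 17.823978424072266)
saltL 75 [ 0.5894 -0.0124  0.0937] [0.606 0.001 0.104] ((590.7727661132812, -13.092672348022461), 16.463376998901367)
```

Request:
step_arm --targets '[0.025,-0.0015,-0.001,0,0.085,0.05,-0.0015,-0.001,0,0.085,0.075,-0.0015,-0.001,0,0.085,0.1,-0.0015,-0.001,0,0.085,0.115,-0.0015,-0.001,0,0.085,0.127,-0.0015,-0.001,0,0.085,0.132,-0.0015,-0.001,0,0.085,0.132,-0.0015,-0.001,0,0.085,0.132,-0.0015,-0.001,0,0.065,0.132,-0.0015,-0.001,0,0.05,0.132,-0.0015,-0.001,0,0.035,0.132,-0.0015,-0.001,0,0.035]' --newtons 40

```text
time_s: 13.57
eef_pos: [0.398, 0.1776, 0.1181]
ee_rot: [0.498, 0.502, -0.497, 0.503]
contact_force: [-0.9, -1.4, 6.5]
width: 0.551
```

Request:
step_arm --targets '[0,0,0,0,0.035,0,0,0,0,0.035,0,0,0,0,0.035,0,0,0,0,0.035]'

```text
time_s: 13.9
eef_pos: [0.3979, 0.1776, 0.1181]
ee_rot: [0.498, 0.502, -0.497, 0.503]
contact_force: [-0.3, -1.3, 7.7]
width: 0.551
```

```bash
python3 go.py .587 -.1048 .25
```

```text
t 13.9 p [0.3979 0.1776 0.1181] w 0.551 j [ 0.25  0.25 -0.59  0.72 -0.    1.81] yaw 0.5 F [-0.3 -1.3  7.7]
-> [ 0.587  -0.1048  0.25  ] shift [-0.1316  0.1868  0.284 ]
```

Request:
step_arm --targets '[-0.015,0,0,0,0.035,-0.04,0,0,0,0.035,-0.065,0,0,0,0.035,-0.09,0,0,0,0.035,-0.115,0.01,0.015,0,0.035,-0.13,0.025,0.038,0,0.035,-0.132,0.042,0.064,0,0.035,-0.132,0.06,0.09,0,0.035,-0.132,0.077,0.117,0,0.035,-0.132,0.095,0.144,0,0.035,-0.132,0.112,0.17,0,0.035,-0.132,0.13,0.197,0,0.035]'

```text
time_s: 14.9
eef_pos: [0.5293, -0.0198, 0.2494]
ee_rot: [0.498, 0.502, -0.498, 0.502]
contact_force: [0.1, 0.6, -2.6]
width: 0.552
```

Request:
step_arm --targets '[0,0.018,0.027,0,0.035,0,0.034,0.052,0,0.035,0,0.047,0.073,0,0.035,0,0.054,0.084,0,0.035,0,0.057,0.087,0,0.035,0,0.057,0.087,0,0.035,0,0.057,0.087,0,0.035,0,0.057,0.087,0,0.035]'

```text
time_s: 15.57
eef_pos: [0.586, -0.1038, 0.2492]
ee_rot: [0.498, 0.503, -0.498, 0.502]
contact_force: [0.9, 0.1, -2.8]
width: 0.556
```

```bash
python3 go.py .587 -.1048 .128; python3 - <<'E'
from h import *
p,d=grab_frame("scene");cv2.imwrite("pics/s4.png",cv2.resize(p[120:290,200:420],None,fx=3,fy=3,interpolation=cv2.INTER_CUBIC))
E
```

```text
t 15.57 p [ 0.586  -0.1038  0.2492] w 0.556 j [-0.3   0.43  0.04  1.19  0.    1.26] yaw 0.6 F [ 0.9  0.1 -2.8]
-> [ 0.587  -0.1048  0.128 ] shift [0.1212 0.001  0.001 ]
```

View pics/s4.png

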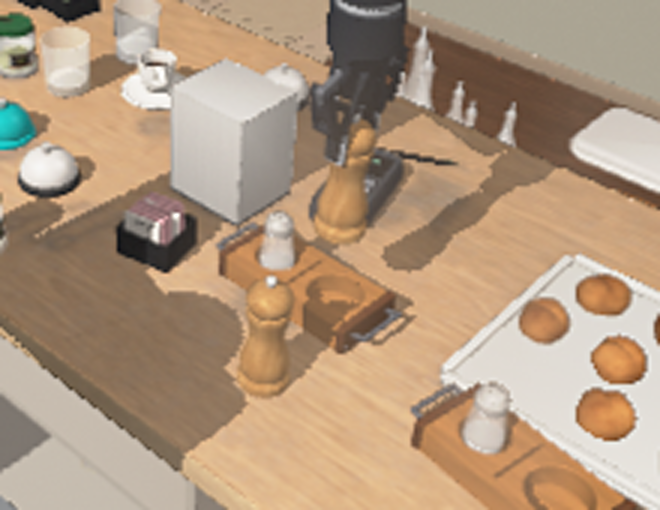

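Salts sit in both small wells and the mill hangs over the large well, but it seems to lean more than perspective explains: head at crop (362,140), foot at (341,228). I'll measure the tilt from depth.

```bash
cat > tilt.py <<'E'
from m import *
import sys
cx,cy,z0,z1=map(float,sys.argv[1:5])
p,d=grab_frame("scene");W=cloud("scene",d);hsv=cv2.cvtColor(p,cv2.COLOR_BGR2HSV)
m=(hsv[...,1]>80)&(hsv[...,0]<25)
m&=(np.hypot(W[...,0]-cx,W[...,1]-cy)<.06)&(W[...,2]>z0)&(W[...,2]<z1)
_,T=cal("scene");cam=-T[:3,:3].T@T[:3,3];v=cam[:2]-[cx,cy];v/=np.linalg.norm(v);s=np.array([-v[1],v[0]])
print("view dir",v.round(2),"side",s.round(2))
for z in np.arange(z0,z1,.01):
    w=W[m&(W[...,2]>=z)&(W[...,2]<z+.01)]
    if len(w)>4:
        q=w[:,:2]-[cx,cy];a=q@s;print(round(z+.005,3),len(w),"side mid",((a.min()+a.max())/2).round(4),"half",((a.max()-a.min())/2).round(4),"front",np.percentile(q@v,95).round(4))
E
python3 tilt.py .586 -.1038 .125 .29
```

```text
view dir [-0.83 -0.55] side [ 0.55 -0.83]
0.14 44 side mid 0.0008 half 0.0279 front 0.0296
0.15 54 side mid -0.0009 half 0.0266 front 0.0287
0.16 40 side mid -0.0002 half 0.0245 front 0.0269
0.17 50 side mid 0.0004 half 0.0263 front 0.0263
0.18 43 side mid -0.0004 half 0.023 front 0.026
0.19 42 side mid 0.0002 half 0.0209 front 0.0228
0.2 35 side mid 0.0006 half 0.0193 front 0.0204
0.21 27 side mid 0.0013 half 0.0173 front 0.0197
0.22 30 side mid 0.0019 half 0.019 front 0.0218
0.23 23 side mid 0.0061 half 0.0165 front 0.0231
0.24 26 side mid 0.0113 half 0.0136 front 0.0245
0.25 19 side mid 0.013 half 0.0133 front 0.0248
0.26 38 side mid 0.0119 half 0.0136 front 0.0258
0.27 36 side mid 0.0081 half 0.0106 front 0.0207
```

The depth slices put the body axis within 1 mm of vertical all the way up, so the mill is upright; a finger hid part of the head. I'll lower it.

Request:
step_arm --targets '[0.02,0.001,0.001,0,0.035,0.04,0.001,0.001,0,0.035,0.06,0.001,0.001,0,0.035,0.075,0.001,0.001,0,0.035,0.086,0.001,0.001,0,0.035,0.094,0.001,0.001,0,0.035,0.102,0.001,0.001,0,0.035,0.109,0.001,0.001,0,0.035,0.115,0.001,0.001,0,0.035,0.119,0.001,0.001,0,0.035,0.122,0.001,0.001,0,0.035,0.122,0.001,0.001,0,0.035]'

```text
time_s: 16.67
eef_pos: [0.588, -0.106, 0.1282]
ee_rot: [0.498, 0.502, -0.498, 0.503]
contact_force: [-2.0, 0.8, 6.9]
width: 0.552
```

```bash
python3 go.py .587 -.1048 .128
```

```text
t 16.67 p [ 0.588  -0.106   0.1282] w 0.552 j [-0.3   0.51 -0.14  0.91 -0.    1.26] yaw 0.5 F [-2.   0.8  6.9]
-> [ 0.587  -0.1048  0.128 ] shift [ 0.0002 -0.001  -0.0012]
```

Request:
step_arm --targets '[-0.001,0,0,0,0.05,-0.001,0,0,0,0.06,-0.001,0,0,0,0.07,-0.001,0,0,0,0.08,-0.001,0,0,0,0.08,-0.001,0,0,0,0.08,-0.01,0,0,0,0.08,-0.03,0,0,0,0.08,-0.06,0,0,0,0.085,-0.09,0,0,0,0.085,-0.115,0,0,0,0.085,-0.135,0,0,0,0.085]'

```text
time_s: 17.67
eef_pos: [0.588, -0.106, 0.2651]
ee_rot: [0.498, 0.501, -0.497, 0.503]
contact_force: [0.3, 0.5, 0.3]
width: 0.993
```

Request:
step_arm --targets '[0,-0.02,0.0015,0,0.085,0,-0.045,0.003,0,0.085,0,-0.07,0.005,0,0.085,0,-0.095,0.007,0,0.085,0,-0.12,0.008,0,0.085,0,-0.132,0.0085,0,0.085,0,-0.1375,0.009,0,0.085,0,-0.1375,0.009,0,0.085,0,-0.1375,0.009,0,0.085,0,-0.1375,0.009,0,0.085]'

```text
time_s: 18.5
eef_pos: [0.4512, -0.1163, 0.2622]
ee_rot: [0.498, 0.502, -0.498, 0.503]
contact_force: [0.1, -0.4, -0.8]
width: 0.997
```

```bash
python3 go.py .4503 -.1166 .117;  python3 - <<'E'
from m import *
p,d=grab_frame("top");np.save("pics/top3.npy",d);W=cloud("top",d)
for n,c,lo,hi in[("millL",(.587,-.105),.122,.152),("saltL",(.591,-.013),.076,.11)]:
    w=blob(W,c,.06,lo,hi)
    if len(w):print(n,len(w),w.mean(0).round(4),w.max(0).round(3),cv2.minEnclosingCircle((w[:,:2]*1000).astype(np.float32)))
E
```

```text
t 18.5 p [ 0.4512 -0.1163  0.2622] w 0.997 j [-0.41  0.17 -0.28  1.12  0.    1.15] yaw 0.5 F [ 0.1 -0.4 -0.8]
-> [ 0.4503 -0.1166  0.117 ] shift [ 0.1452 -0.001   0.0003]
millL 150 [ 0.586  -0.1037  0.1416] [ 0.614 -0.081  0.152] ((588.86572265625, -104.9419937133789), 25.587669372558594)
saltL 72 [ 0.59   -0.0123  0.0936] [0.607 0.002 0.104] ((591.0910034179688, -11.911056518554688), 16.425159454345703)
```

The left mill is seated; its head rose 10 mm and it is centred to about 2 mm. Now the last mill.

Request:
step_arm --targets '[0.025,-0.001,0,0,0.085,0.055,-0.001,0,0,0.085,0.085,-0.001,0,0,0.085,0.11,-0.001,0,0,0.085,0.127,-0.001,0,0,0.085,0.139,-0.001,0,0,0.085,0.145,-0.001,0,0,0.085,0.145,-0.001,0,0,0.085,0.145,-0.001,0,0,0.065,0.145,-0.001,0,0,0.05,0.145,-0.001,0,0,0.035,0.145,-0.001,0,0,0.035]'

```text
time_s: 19.55
eef_pos: [0.4502, -0.1165, 0.1182]
ee_rot: [0.498, 0.501, -0.497, 0.503]
contact_force: [-1.1, 1.3, 6.8]
width: 0.552
```

Request:
step_arm --targets '[0,0,0,0,0.035,0,0,0,0,0.035,0,0,0,0,0.035,0,0,0,0,0.035]'

```text
time_s: 19.88
eef_pos: [0.4501, -0.1165, 0.1182]
ee_rot: [0.498, 0.501, -0.497, 0.503]
contact_force: [-1.4, 0.4, 6.0]
width: 0.549
```

```bash
python3 go.py .5057 -.4347 .25
```

```text
t 19.88 p [ 0.4501 -0.1165  0.1182] w 0.549 j [-0.41  0.3  -0.52  0.75  0.    1.15] yaw 0.5 F [-1.4  0.4  6. ]
-> [ 0.5057 -0.4347  0.25  ] shift [-0.1313  0.053   0.3188]
```

Request:
step_arm --targets '[-0.015,0,0,0,0.035,-0.04,0,0,0,0.035,-0.065,0,0,0,0.035,-0.09,0,0,0,0.035,-0.115,0.002,0.015,0,0.035,-0.13,0.006,0.04,0,0.035,-0.132,0.011,0.07,0,0.035,-0.132,0.017,0.1,0,0.035,-0.132,0.022,0.13,0,0.035,-0.132,0.027,0.16,0,0.035,-0.132,0.032,0.19,0,0.035,-0.132,0.037,0.22,0,0.035]'

```text
time_s: 20.88
eef_pos: [0.4881, -0.3373, 0.2494]
ee_rot: [0.498, 0.502, -0.498, 0.502]
contact_force: [0.7, -0.2, -2.0]
width: 0.553
```

Request:
step_arm --targets '[0,0.005,0.03,0,0.035,0,0.009,0.055,0,0.035,0,0.013,0.078,0,0.035,0,0.015,0.092,0,0.035,0,0.016,0.099,0,0.035,0,0.016,0.099,0,0.035,0,0.016,0.099,0,0.035,0,0.016,0.099,0,0.035]'

```text
time_s: 21.55
eef_pos: [0.505, -0.4336, 0.2492]
ee_rot: [0.498, 0.503, -0.498, 0.502]
contact_force: [-0.3, 0.2, -2.6]
width: 0.557
```

```bash
python3 go.py .5057 -.4347 .128; python3 tilt.py .5057 -.4347 .135 .22
```

```text
t 21.55 p [ 0.505  -0.4336  0.2492] w 0.557 j [-0.82  0.57  0.28  1.28  0.    0.74] yaw 0.5 F [-0.3  0.2 -2.6]
-> [ 0.5057 -0.4347  0.128 ] shift [0.1212 0.0007 0.0012]
view dir [-0.96 -0.27] side [ 0.27 -0.96]
0.14 59 side mid -0.0007 half 0.0277 front 0.0272
0.15 84 side mid -0.0008 half 0.0277 front 0.0256
0.16 48 side mid -0.0003 half 0.0246 front 0.0255
0.17 76 side mid -0.0008 half 0.0257 front 0.0262
0.18 80 side mid -0.0007 half 0.0249 front 0.0241
0.19 63 side mid -0.0011 half 0.0212 front 0.0201
0.2 50 side mid 0.0005 half 0.0188 front 0.0203
0.21 41 side mid -0.0003 half 0.0179 front 0.0192
0.22 20 side mid 0.0027 half 0.0155 front 0.0209
```

Request:
step_arm --targets '[0.02,0.0005,0.001,0,0.035,0.04,0.0005,0.001,0,0.035,0.06,0.0005,0.001,0,0.035,0.075,0.0005,0.001,0,0.035,0.086,0.0005,0.001,0,0.035,0.094,0.0005,0.001,0,0.035,0.102,0.0005,0.001,0,0.035,0.109,0.0005,0.001,0,0.035,0.115,0.0005,0.001,0,0.035,0.119,0.0005,0.001,0,0.035,0.122,0.0005,0.001,0,0.035,0.122,0.0005,0.001,0,0.035]'

```text
time_s: 22.6
eef_pos: [0.5059, -0.4364, 0.1284]
ee_rot: [0.498, 0.501, -0.498, 0.503]
contact_force: [-1.7, 0.7, 4.9]
width: 0.56
```

```bash
python3 go.py .5057 -.4347 .128
```

```text
t 22.6 p [ 0.5059 -0.4364  0.1284] w 0.56 j [-0.82  0.64  0.08  1.01 -0.    0.74] yaw 0.5 F [-1.7  0.7  4.9]
-> [ 0.5057 -0.4347  0.128 ] shift [ 0.0004 -0.0002 -0.0017]
```

Request:
step_arm --targets '[-0.001,0,0,0,0.05,-0.001,0,0,0,0.06,-0.001,0,0,0,0.07,-0.001,0,0,0,0.08,-0.001,0,0,0,0.08,-0.001,0,0,0,0.08,-0.01,0,0,0,0.08,-0.03,0,0,0,0.08,-0.06,0,0,0,0.085,-0.09,0,0,0,0.085,-0.115,0,0,0,0.085,-0.135,0,0,0,0.085]'

```text
time_s: 23.6
eef_pos: [0.5059, -0.4359, 0.2653]
ee_rot: [0.498, 0.501, -0.498, 0.503]
contact_force: [0.1, -0.6, -0.1]
width: 0.996
```

Request:
step_arm --targets '[0,-0.002,-0.02,0,0.0,0,-0.003,-0.05,0,0.0,0,-0.004,-0.08,0,0.0,0,-0.005,-0.11,0,0.0,0,-0.006,-0.14,0,0.0,0,-0.007,-0.17,0,0.0,0,-0.008,-0.2,0,0.0,0,-0.009,-0.23,0,0.0,0,-0.01,-0.26,0,0.0,0,-0.01,-0.29,0,0.0,0,-0.01,-0.31,0,0.0,0,-0.01,-0.32,0,0.0]'

```text
time_s: 24.6
eef_pos: [0.4925, -0.1135, 0.2629]
ee_rot: [0.498, 0.503, -0.497, 0.503]
contact_force: [0.4, -0.6, -0.7]
width: 0.003
```

```bash
cat > chk.py <<'E'
from m import *
p,d=grab_frame("top");W=cloud("top",d)
for n,c,lo,hi in[("millL",(.587,-.105),.122,.152),("saltL",(.591,-.013),.076,.11),("millR",(.5057,-.4347),.122,.152),("saltR",(.522,-.344),.076,.11),("bell",(.535,.346),.03,.07),("bellfoot",(.535,.346),.008,.07),("jar",(.377,.293),.07,.1),("sugar",(.531,.136),.045,.075)]:
    w=blob(W,c,.048,lo,hi)
    if len(w):print(n,len(w),w.mean(0).round(4),np.array(cv2.minEnclosingCircle((w[:,:2]*1000).astype(np.float32))[0]).round(1))
cv2.imwrite("pics/topc.png",p)
p2,_=grab_frame("scene")
cv2.imwrite("pics/chk.png",cv2.resize(p2[130:320,110:450],None,fx=2.3,fy=2.3,interpolation=cv2.INTER_CUBIC))
cv2.imwrite("pics/bell.png",cv2.resize(p[150:200,165:215],None,fx=10,fy=10,interpolation=cv2.INTER_CUBIC))
E
python3 go.py .535 .346 .265; python3 chk.py
```

```text
t 24.6 p [ 0.4925 -0.1135  0.2629] w 0.003 j [-0.37  0.25 -0.18  1.14  0.    1.19] yaw 0.6 F [ 0.4 -0.6 -0.7]
-> [0.535 0.346 0.265] shift [-0.002   0.0474 -0.459 ]
millL 130 [ 0.5869 -0.1015  0.1417] [ 588.3 -103.8]
saltL 74 [ 0.5895 -0.0123  0.0945] [590.6 -12.7]
millR 157 [ 0.5049 -0.4324  0.1417] [ 507.3 -436.1]
saltR 80 [ 0.5213 -0.3414  0.0931] [ 522.3 -343.4]
bell 287 [0.5338 0.3462 0.0406] [534. 346.]
bellfoot 402 [0.5322 0.344  0.0347] [536.1 345. ]
jar 262 [0.3779 0.2952 0.084 ] [377.3 295.4]
sugar 217 [0.5299 0.1352 0.0606] [531.8 137.4]
```

View pics/chk.png

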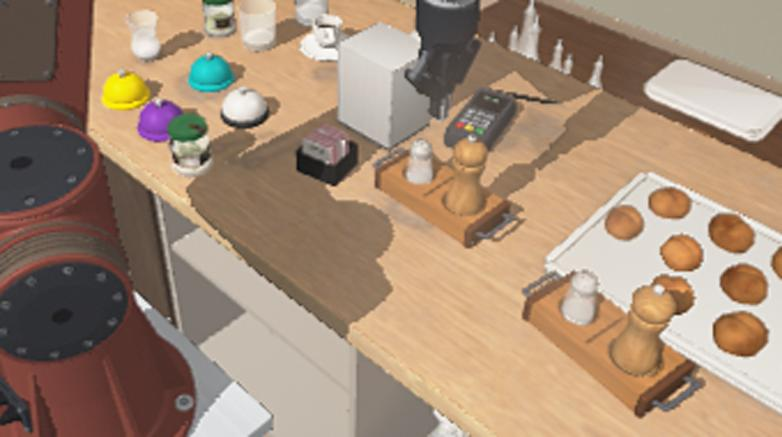

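View pics/bell.png

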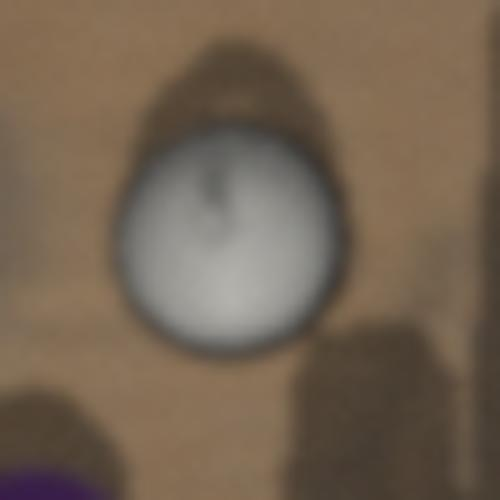

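Both caddies are complete and upright. The near plain-metal bell is at crop (245,105), beside the turquoise and purple ones. In the close-up its button is at about (213,205) and its foot circle is centred at (232,240). I'll cast both rays.

```bash
python3 - <<'E'
from h import *
print(ray("top",165+21.0,150+20.0,.059),ray("top",165+22.7,150+23.5,.008))
E
python3 go.py .5345 .346 .2629 .5345 .346 .1
```

```text
[0.54091068 0.34575407 0.059     ] [0.53564262 0.34718139 0.008     ]
t 24.7 p [ 0.4929 -0.1148  0.2627] w 0.001 j [-0.37  0.25 -0.18  1.14  0.    1.19] yaw 0.6 F [ 0.4 -0.5  0.6]
-> [0.5345 0.346  0.2629] shift [-3.000e-04  4.670e-02 -4.603e-01]
-> [0.5345 0.346  0.1   ] shift [ 1.629e-01 -1.000e-04 -1.000e-04]
```

Request:
step_arm --targets '[0,0.003,-0.02,0,0,0,0.006,-0.05,0,0,0,0.01,-0.085,0,0,0,0.014,-0.12,0,0,0,0.018,-0.16,0,0,0,0.022,-0.2,0,0,0,0.026,-0.24,0,0,0,0.03,-0.28,0,0,0,0.034,-0.32,0,0,0,0.038,-0.36,0,0,0,0.043,-0.4,0,0,0,0.047,-0.43,0,0]'

```text
time_s: 25.7
eef_pos: [0.5369, 0.3165, 0.2619]
ee_rot: [0.498, 0.502, -0.498, 0.502]
contact_force: [0.6, 0.8, 1.0]
width: -0.001
```

Request:
step_arm --targets '[0.0,0.001,-0.02,0,0,0.02,0.0015,-0.0305,0,0,0.05,0.0015,-0.0305,0,0,0.08,0.0015,-0.0305,0,0,0.11,0.0015,-0.0305,0,0,0.135,0.0015,-0.0305,0,0,0.152,0.0015,-0.0305,0,0,0.16,0.0015,-0.0305,0,0,0.163,0.0015,-0.0305,0,0,0.163,0.0015,-0.0305,0,0,0.163,0.0015,-0.0305,0,0]'

```text
time_s: 26.62
eef_pos: [0.5383, 0.3451, 0.1002]
ee_rot: [0.498, 0.502, -0.497, 0.502]
contact_force: [0.1, 0.2, 0.3]
width: 0.002
```

```bash
python3 go.py .5365 .3465 .078;  python3 - <<'E'
from h import *
p2,_=grab_frame("scene")
cv2.imwrite("pics/press.png",cv2.resize(p2[90:230,130:290],None,fx=4,fy=4,interpolation=cv2.INTER_CUBIC))
E
```

```text
t 26.62 p [0.5383 0.3451 0.1002] w 0.002 j [ 0.46  0.61 -0.05  0.91 -0.    2.02] yaw 0.5 F [0.1 0.2 0.3]
-> [0.5365 0.3465 0.078 ] shift [ 0.0222 -0.0018 -0.0014]
```

View pics/press.png

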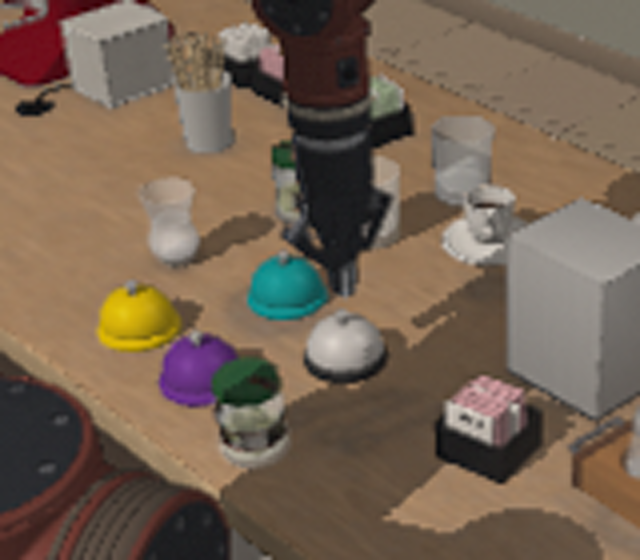

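The closed fingertips, at (344,292), are right over the button of the plain metal bell, at (344,318). I'll press.

Request:
step_arm --targets '[0.01,-0.001,-0.001,0,0,0.018,-0.001,-0.001,0,0,0.021,-0.001,-0.001,0,0,0.023,-0.001,-0.001,0,0,0.025,-0.001,-0.001,0,0,0.0255,-0.001,-0.001,0,0,0.0255,-0.001,-0.001,0,0,0.0255,-0.001,-0.001,0,0]'

```text
time_s: 27.33
eef_pos: [0.5356, 0.3461, 0.0742]
ee_rot: [0.498, 0.502, -0.498, 0.502]
contact_force: [-3.3, -1.5, 9.0]
width: 0.001
```

Request:
step_arm --targets '[0.001,0,0,0,0,0.001,0,0,0,0]'

```text
time_s: 27.5
eef_pos: [0.5357, 0.3461, 0.0741]
ee_rot: [0.498, 0.502, -0.498, 0.502]
contact_force: [-7.3, -2.7, 16.8]
width: -0.001
```

Request:
step_arm --targets '[-0.01,0,0,0,0,-0.03,0,0,0,0,-0.06,0,0,0,0,-0.1,0,0,0,0,-0.14,0,0,0,0,-0.175,0,0,0,0,-0.175,0,0.03,0,0,-0.175,0,0.06,0,0,-0.175,0,0.09,0,0,-0.175,0,0.12,0,0,-0.175,0,0.13,0,0,-0.175,0,0.13,0,0]'

```text
time_s: 28.5
eef_pos: [0.5374, 0.214, 0.2479]
ee_rot: [0.498, 0.501, -0.499, 0.502]
contact_force: [0.7, 0.0, -0.1]
width: -0.003
```

Request:
step_arm --targets '[0,0,0,0,0,0,0,0,0,0,0,0,0,0,0,0,0,0,0,0]'

```text
time_s: 28.83
eef_pos: [0.5371, 0.2172, 0.2474]
ee_rot: [0.497, 0.503, -0.497, 0.502]
contact_force: [-0.6, 0.2, -0.2]
width: 0.001
```

```bash
python3 go.py; python3 chk.py
```

```text
t 28.83 p [0.5371 0.2172 0.2474] w 0.001 j [ 0.26  0.4  -0.01  1.17  0.    1.82] yaw 0.6 F [-0.6  0.2 -0.2]
millL 143 [ 0.5858 -0.1041  0.1414] [ 588.7 -105.4]
saltL 73 [ 0.5899 -0.0122  0.0933] [591.2 -12.3]
millR 152 [ 0.5049 -0.4319  0.1415] [ 506. -434.]
saltR 81 [ 0.5211 -0.3411  0.0936] [ 521.2 -342.3]
bell 160 [0.5324 0.3585 0.0422] [533.  353.1]
bellfoot 209 [0.5294 0.3602 0.0372] [535.2 354.7]
jar 5 [0.368  0.3237 0.0832] [367.3 323.6]
sugar 191 [0.533  0.133  0.0611] [537.5 129.1]
```

View pics/chk.png

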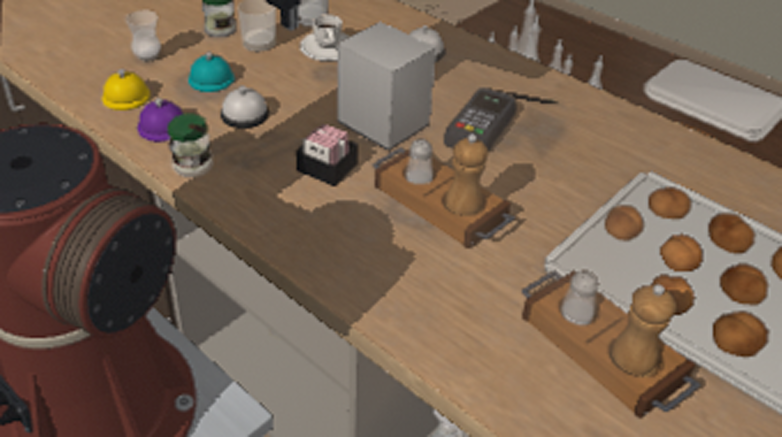

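The picture shows everything as wanted: both caddies filled at (440,180) and (610,320), and the jar (190,145), sugar box (327,152) and bell (245,105) unmoved. The arm is clear, so I'm handing in.

```bash
python3 -c "
from rig import hand_in
print(hand_in())"
```

```text
the job is handed in; nothing more can be done
None
```

Both caddies now hold one salt shaker and one pepper mill each. After that I pressed the nearer plain-metal bell once, let it go, moved the arm clear and handed in at about 29 s of robot time.

- **Seating:** the last depth check puts all four within about 3 mm of their well axes. Their tops are 8–10 mm higher than when they stood on the table, as the 10 mm well floors require. They look upright in the last picture.
- **Bell:** the fingertips stopped at the button's full-travel height, with 9 N and then 17 N measured. After I backed off, the force read about zero. I did not measure the button coming back up.
- **Bystanders:** the sugar box and olive jar look unmoved in the last picture. In the final top-camera check the arm hid most of the jar and part of the bell, so I ignored those readings. The check just before the press showed the jar and sugar box within 2–3 mm of their first readings.

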